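Put four lathe accessories back into the blocks bored for them

TASK

The four lathe accessories (screw chuck, drill chuck, revolving centre and spur drive) have been put back in one another's wooden blocks. Put each back in its own block, the one whose recess is bored to fit its head, so that every head sits fully down in its recess with its shank in the hole; the spare block with only a plain hole is there to park one on the way. Never lay an accessory down on the bench.

Things in the scene. Friction and masses are not known exactly. Their poses are not given: they have to be found in the camera images.
- screw_chuck: Screw chuck: pale aluminium disc head, 60 mm across, upright sides 32 mm high, a thin dark wood screw standing 30 mm up from its top. Taper shank below: 48 mm long, 18 mm at the top, 8 mm at the nose. Origin: centre of the seating face (underside of the head); z up along the axis. Round, any yaw. Loose, 0.34 to 0.53 kg. Belongs in block_screw_chuck.
- drill_chuck: Keyless drill chuck: dark ribbed steel cylinder, 50 mm across, upright sides 44 mm high, then a cone to a three-jawed mouth at 60 mm. Taper shank below: 48 mm long, 18 mm at the top, 8 mm at the nose. Origin: centre of the seating face (underside of the head); z up along the axis. Round, any yaw. Loose, 0.38 to 0.60 kg. Belongs in block_drill_chuck.
- centre: Revolving centre: bright steel cylinder, 36 mm across, upright sides 36 mm high, then a cone with its point at 62 mm. Taper shank below: 48 mm long, 18 mm at the top, 8 mm at the nose. Origin: centre of the seating face (underside of the head); z up along the axis. Round, any yaw. Loose, 0.25 to 0.40 kg. Belongs in block_centre.
- spur: Spur drive: the slimmest, dark steel cylinder, 26 mm across, upright sides 34 mm high, then four bright prongs in a cross and a centre pin to 47 mm. Taper shank below: 48 mm long, 18 mm at the top, 8 mm at the nose. Origin: centre of the seating face (underside of the head); z up along the axis. Round, any yaw. Loose, 0.16 to 0.25 kg. Belongs in block_spur.
- block_screw_chuck: The large round block, 104 mm across, mid-brown wood. Recess in the top round the hole, 10 mm deep (floor 52 mm above the bench), 65 mm across, for the 60 mm head of the screw chuck. 62 mm high, fixed; a 22 mm hole right down its middle takes any shank. Origin: centre of its underside on the bench, on the hole's axis; z up.
- block_drill_chuck: The large square block, 90 x 90 mm, dark wood. Recess in the top round the hole, 10 mm deep (floor 52 mm above the bench), 55 mm across, for the 50 mm head of the drill chuck. 62 mm high, fixed; a 22 mm hole right down its middle takes any shank. Origin: centre of its underside on the bench, on the hole's axis; z up.
- block_centre: The small round block, 78 mm across, pale wood. Recess in the top round the hole, 10 mm deep (floor 52 mm above the bench), 41 mm across, for the 36 mm head of the revolving centre. 62 mm high, fixed; a 22 mm hole right down its middle takes any shank. Origin: centre of its underside on the bench, on the hole's axis; z up.
- block_spur: The oblong block, 110 x 64 mm (long along its x), pale wood. Recess in the top round the hole, 10 mm deep (floor 52 mm above the bench), 31 mm across, for the 26 mm head of the spur drive. 62 mm high, fixed; a 22 mm hole right down its middle takes any shank. Origin: centre of its underside on the bench, on the hole's axis; z up.
- block_spare: The spare block, the smallest square one, 64 x 64 mm, mid-brown wood, with the plain hole and no recess; empty at the start. Any accessory stands in it with its seating face on the flat top, 62 mm above the bench. 62 mm high, fixed; a 22 mm hole right down its middle takes any shank. Origin: centre of its underside on the bench, on the hole's axis; z up.
There are look-alikes about, which are no part of the job. What is shaped like the drill_chuck but green is not meant.

How it is judged:
By the outcome, as a careful person would: the job done as asked, in the order asked, and still so for the second after the job is handed in, with the robot touching nothing.
It also fails if it takes over 125 s, if anything falls off the work surface, if the arm or the gripper's body presses on something with over 40 N, if the wrist force passes 120 N, or if a joint passes its speed limit or range.

ROBOT

A 6-joint arm with a two-finger parallel gripper is mounted at the origin on a cart in front of the work surface, level with it; the furniture and walls round the work are solid. World frame = base frame: x ahead of the robot, y to its left, z up, the work surface at z = 0. Lengths are in m, angles in rad, forces in N, time in s.
With the tool pointing down it reaches from about 0.4 to 0.825 m from the base axis. Payload 7 kg.
Tool frame: the origin (TCP) lies at the very end of the fingers, on their centre line; the grasp point (between the pads) lies hold_point_z behind it (hold_point_z is the distance from the TCP to the grasp point, in m); z points along the fingers, y is the line along which they close (so a half turn about z gives the same grasp; the last joint's range is limited). The gripper opens to 85 mm and grips with 20 to 120 N. Pads are 22 mm wide; open, the fingers measure 114 mm over their backs; the gripper's body (76 mm by 85 mm) begins 54 mm behind the grasp point. The pads swing forward as they close: fully open they stand 13 mm farther back than shut.
Start: joints at [-0.923, 0.359, 0.012, 0, -1.224, -0.288], TCP at [0.238, -0.632, 0.207] pointing down, gripper open.
Joint ranges: [-3.07, 3.07], [-1.43, 2.12], [-1.02, 1.25], [-3.03, 1.67], [-3.05, -0], [-3.03, 3.03]. Speed limits (rad/s): [2.39, 2.39, 3.01, 3.14, 3.14, 3.14].

INTERFACE

Orientations are given as a unit quaternion [x, y, z, w].
In Python, from bench import state, read_camera, close_job, hold_point_z gives the robot as it stands.
- The arm moves only by the tool step_arm, never from a script. Its argument "steps" is a list that holds one entry, the list of rows, each a list of 6 numbers: the shift along the world's x, y, z in mm, then the turn, a rotation vector about the world's x, y, z in degrees. A call has 1 to 12 rows; each row is the pose to reach, as a shift and turn from the pose commanded when the call began; what a row does not reach only later rows make up. A row lasts 1/12 s, in which the tool goes at most 41.7 mm and 7.16 degrees, less where a joint would pass 70% of its speed; a pose out of reach is approached as far as the arm can. A call with a gripper value outside its range is refused whole. "jaw" is the finger opening in mm, from 0 to 85.4, set as the call begins (left out, the last holds). The fingers move at their own pace and stop on an object; "grip_force" is the grip in N (left out, the last holds). Time passes only in rows, so rows that repeat a pose let the fingers close. It gives the time, the measured TCP pose, the force, the opening and the grip force at its end, in the units of the state.
- state(): the state, without advancing time (a new reading comes with each control period).
- read_camera(name): name is "scene" or "top"; returns a dict with "frame" (384x512x3 uint8, blue, green, red), "fx", "fy", "cx", "cy" (pixels), "k1" (the pictures are not rectified: a ray, as slopes to the right and down, at radius r is drawn at 1 + k1 r^2 times it, then the intrinsics apply), "rvec" (rotation vector, rad) and "tvec" (3), from world to camera coordinates, as OpenCV has them. Camera axes: x right, y down, z forward; pixel columns grow to the right and rows downward; lengths in m; the calibration is good to about 2 mm. A picture is of the moment at which its call begins. There is no depth.
- close_job(): hands the job in; it is judged then, once.
The state is a dict: "time": time; "joint_pos": joint angles; "qd": joint speeds; "tau": joint torques, N m; "eef_pos": TCP position; "tool_rot": TCP orientation; "wrist_force": force on the tool from outside, world axes, zero at the start; "ft_torque": the same for the moment, N m; "width": finger opening in m; "grip_force": force on a finger pad.
Only numpy, scipy, OpenCV 4.12 (cv2) and the standard library are available. Lean on these libraries where they do the work, as an engineer would, in place of code of your own. Each camera call takes 0.05 s, during which the arm holds its last target. There are 200 camera calls.

## Working session

There is one attempt and no reset: what is moved stays moved. The work goes in short steps, Python scripts to look and compute and a tool call to move; the robot and the scene stay as the last step left them, time stands still between calls to the robot, and variables do not carry over. Pictures are saved under pics/ and viewed, at most 14 in all, crops included, and the job is handed in when it is done.

Besides the shell and the picture viewer there is one more tool, called after "Emit:" as name(argument=value, ...) on one line, values as JSON. step_arm: Moves the arm, as the interface text tells. Its arguments: {"type":"object","properties":{"steps":{"type":"array","items":{"type":"array","items":{"type":"array","items":{"type":"number"}}}},"jaw":{"type":"number"},"grip_force":{"type":"number"}},"required":["steps"]}

```bash
ls; mkdir -p pics; cat > h.py <<'E'
import numpy as np, cv2
from bench import state, read_camera, close_job, hold_point_z
def ray(c,u,v):
    K=np.array([[c['fx'],0,c['cx']],[0,c['fy'],c['cy']],[0,0,1.]])
    # r->r(1+k1 r^2)
    p=cv2.undistortPoints(np.array([[[u,v]]],float),K,np.array([c['k1'],0,0,0.]))[0,0]
    R=cv2.Rodrigues(np.array(c['rvec'],float))[0]; t=np.array(c['tvec'],float).ravel()
    return -R.T@t, R.T@np.array([p[0],p[1],1.])
def onz(c,u,v,z):
    o,d=ray(c,u,v); return (o+d*(z-o[2])/d[2])
def proj(c,P):
    K=np.array([[c['fx'],0,c['cx']],[0,c['fy'],c['cy']],[0,0,1.]])
    return cv2.projectPoints(np.array(P,float).reshape(-1,1,3),np.array(c['rvec'],float),np.array(c['tvec'],float),K,np.array([c['k1'],0,0,0.]))[0][:,0]
E
python3 - <<'E'
from h import *
print(state(), hold_point_z)
for n in('scene','top'):
    c=read_camera(n); cv2.imwrite(f'pics/{n}0.png',c['frame']); cv2.imwrite(f'pics/{n}0b.png',cv2.resize(c['frame'],(800,600),interpolation=cv2.INTER_CUBIC))
    print(n,{k:v for k,v in c.items() if k!='frame'}, ray(c,256,192))
E
```

```text
pics
{'time': 0.0, 'joint_pos': array([-9.22914349e-01,  3.59355808e-01,  1.10149720e-02, -3.70540824e-04,
       -1.22409448e+00, -2.88093541e-01]), 'qd': array([ 2.23781245e-03,  1.13879241e-04, -3.98306811e-05, -2.70877717e-03,
       -3.57280371e-04, -3.30696966e-04]), 'tau': array([ 5.51998583e-04, -5.83322811e+01,  2.93423653e+01,  6.93707138e+00,
       -6.16546211e-03,  2.54471388e-05]), 'eef_pos': array([ 0.23742584, -0.63127872,  0.20556104]), 'tool_rot': array([-1.78863358e-01,  9.83873568e-01,  8.09957832e-04, -2.14201460e-04]), 'wrist_force': array([-0.26111019,  0.48251093,  0.56038475]), 'ft_torque': array([0.01234718, 0.03315889, 0.01593393]), 'grip_force': 0.0, 'width': 0.0852809924109824} 0.0187
scene {'fx': 434.42697348859014, 'fy': 434.42697348859014, 'cx': 248.1031626693719, 'cy': 199.1965871945808, 'k1': -0.10653887469429324, 'rvec': array([ 0.87992244, -2.34954519,  1.30221791]), 'tvec': array([0.40046989, 0.26587038, 0.90203393])} (array([-0.08319288,  0.74059869,  0.69951477]), array([ 0.5293151 , -0.66894389, -0.52244093]))
top {'fx': 355.7173725542835, 'fy': 355.7173725542835, 'cx': 259.07162944360516, 'cy': 187.84031339313245, 'k1': -0.06402763261485281, 'rvec': array([ 2.15343164, -2.187846  ,  0.08625563]), 'tvec': array([0.00566889, 0.55595506, 0.93627667])} (array([ 0.4698991 , -0.01223067,  0.98223084]), array([ 0.07803705,  0.01827565, -0.99688893]))
```

View pics/scene0b.png

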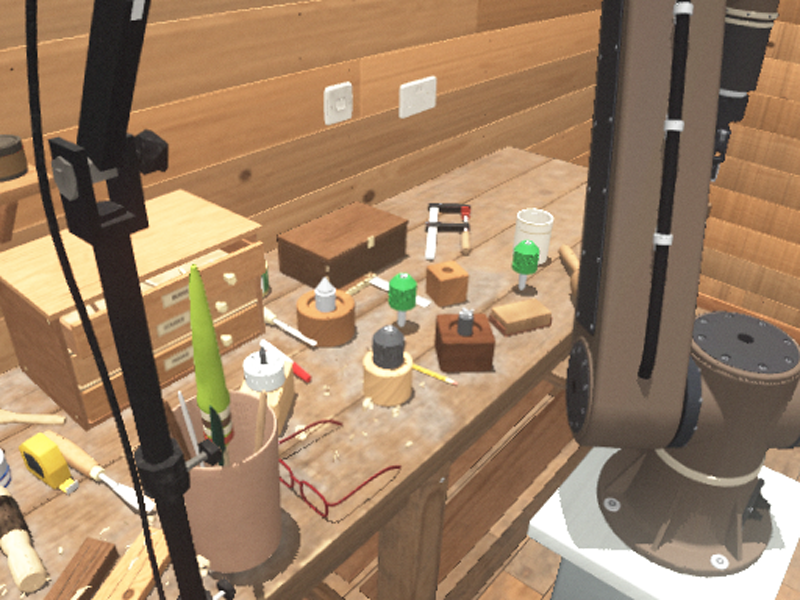

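View pics/top0b.png

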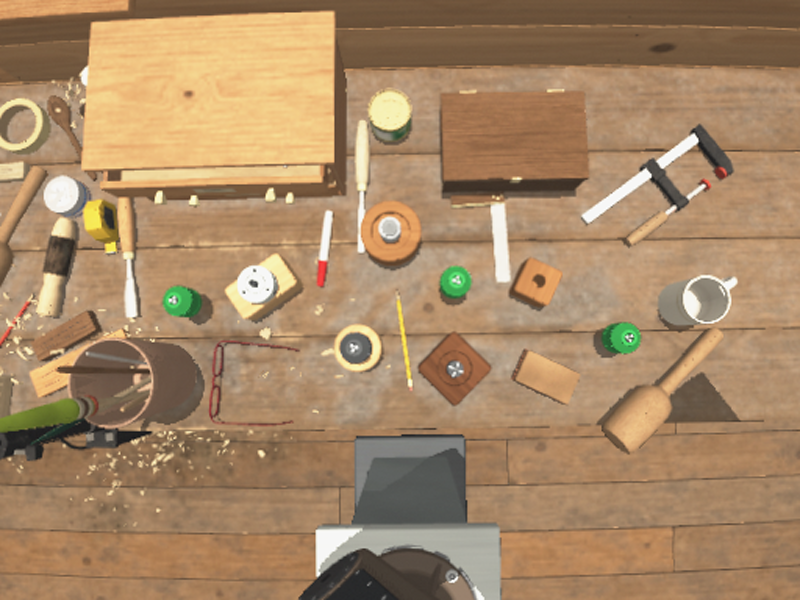

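The top view shows the centre in the large round block (391,232), the screw chuck in the oblong (262,287), the drill chuck in the small round (357,349) and the spur in the dark square (455,369). The spare (537,282) is empty, and the green look-alikes are at (180,301), (455,282) and (622,338). That is a 4-cycle, so I need five moves. Next I'll look at crops for measuring.

```bash
cat > mos.py <<'E'
from h import *
def mosaic(img,cs,half,out,s=5):
    T=[]
    for (u,v) in cs:
        t=img[v-half:v+half,u-half:u+half]; t=cv2.resize(t,None,fx=s,fy=s,interpolation=cv2.INTER_CUBIC)
        for k in range(0,2*half,10):
            cv2.putText(t,str(u-half+k),(k*s,8),0,.3,(255,255,0),1); cv2.putText(t,str(v-half+k),(0,k*s+8),0,.3,(255,255,0),1)
            cv2.line(t,(k*s,10),(k*s,14),(255,255,0),1); cv2.line(t,(20,k*s),(24,k*s),(255,255,0),1)
        T.append(t)
    while len(T)%3: T.append(np.zeros_like(T[0]))
    cv2.imwrite(out,np.vstack([np.hstack(T[i:i+3]) for i in range(0,len(T),3)]))
E
python3 - <<'E'
from mos import *
mosaic(cv2.imread('pics/top0.png'),[(250,148),(168,184),(229,223),(291,236),(344,181),(291,180)],26,'pics/m_top.png')
mosaic(cv2.imread('pics/scene0.png'),[(208,198),(171,240),(248,236),(297,214),(286,180),(258,190)],26,'pics/m_scene.png')
E
```

```text
(no output)
```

View pics/m_top.png

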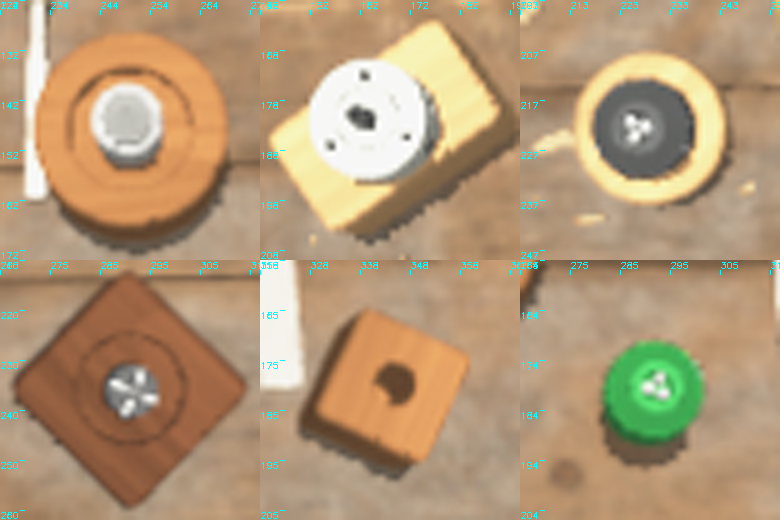

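View pics/m_scene.png

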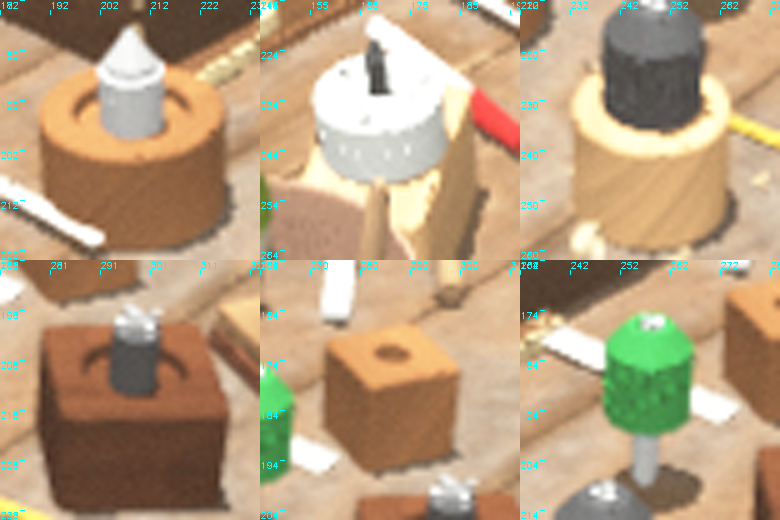

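The top mosaic shows clear rims, recess rings and corners: oblong centre about (166.5,182.5), square about (290.6,235.1), spare hole about (344.6,179.4). The scene mosaic shows the same objects upright; the parallax differs as expected. Next I'll fit edges to the rims and head shoulders.

```bash
cat > fit.py <<'E'
from h import *
from scipy.optimize import least_squares
from scipy.ndimage import map_coordinates
def circ(c,g,R,z,w=.008,ang=None):
    """edge points near the circle of radius R, height z, guess g; fit centre and radius"""
    im=cv2.GaussianBlur(c['frame'],(0,0),.7).astype(float); p=np.array(g,float)[:2]
    for it in range(3):
        a=np.radians(ang if ang is not None else np.arange(0,360,4)); r=np.arange(R-w,R+w,.0005); E=[]
        for t in a:
            P=np.c_[p[0]+r*np.cos(t),p[1]+r*np.sin(t),np.full(len(r),z)]; uv=proj(c,P)
            s=np.stack([map_coordinates(im[:,:,k],[uv[:,1],uv[:,0]],order=1) for k in range(3)],1)
            gr=np.linalg.norm(s[4:]-s[:-4],axis=1); i=gr.argmax()
            if gr[i]>12: E.append(P[i+2,:2])
        E=np.array(E)
        f=lambda q:np.hypot(E[:,0]-q[0],E[:,1]-q[1])-q[2]
        s=least_squares(f,[*p,R],loss='soft_l1',f_scale=.001); p=s.x[:2]
    return np.round(s.x*1000,1), len(E), round(1000*np.median(abs(f(s.x))),2)
E
python3 - <<'E'
from fit import *
import pickle
top=read_camera('top'); sc=read_camera('scene'); pickle.dump((top,sc),open('cams.pkl','wb'))
g={'LR':(250,147.2),'OB':(166.5,182.5),'SR':(229,223),'SQ':(290.6,235.1),'SP':(344.6,179.4)}
G={k:onz(top,*v,.062) for k,v in g.items()}
for k,v in G.items(): print(k,np.round(v*1000,1), 'scene px',proj(sc,v)[0].round(1))
T=[('LR rim','LR',.052,.062),('LR rec','LR',.0325,.062),('SR rim','SR',.039,.062),('SQ rec','SQ',.0275,.062),('SP hole','SP',.011,.062),
('centre sh','LR',.018,.088),('drill sh','SR',.025,.106),('screw top','OB',.030,.094),('spur top','SQ',.013,.086)]
for n,k,R,z in T:
    for m,c in (('top',top),('sc',sc)): print(n,m,*circ(c,G[k],R,z,w=.005 if R<.02 else .008))
print('green', onz(top,290.6,180,.1)*1000)
E
```

```text
LR [660.2  18.7  62. ] scene px [207.5 192.7]
OB [570.7 238.8  62. ] scene px [168.6 242.3]
SR [462.9  75.5  62. ] scene px [248.3 230.1]
SQ [429.5 -82.6  62. ] scene px [296.3 208.7]
SP [ 571.1 -226.7   62. ] scene px [285.4 171.9]
LR rim top [660.   20.5  51. ] 90 0.51
LR rim sc [656.6  21.2  52.2] 65 1.22
LR rec top [661.5  15.2  26.3] 75 0.45
LR rec sc [658.8  19.6  31.2] 73 1.81
SR rim top [464.6  71.5  34.6] 90 1.46
SR rim sc [460.9  79.1  38.6] 83 0.67
SQ rec top [431.9 -91.3  22.5] 47 0.53
SQ rec sc [427.4 -83.5  26.6] 81 1.72
SP hole top [ 571.7 -227.4   10.1] 90 0.61
SP hole sc [ 568.6 -226.1   10.4] 90 0.65
centre sh top [659.9  20.8  18.6] 90 0.37
centre sh sc [656.8  20.7  20.2] 83 1.0
drill sh top [464.6  75.1  25.3] 90 0.64
drill sh sc [463.3  76.7  25. ] 89 1.45
screw top top [570.5 239.2  30.3] 90 0.26
screw top sc [567.6 236.3  33.1] 86 1.63
spur top top [428.5 -81.9  11.8] 90 0.38
spur top sc [427.7 -82.5  12.2] 78 1.25
green [567.57088026 -82.78940346 100.        ]
```

Emit:
step_arm(steps=[[[40,114,0,0,0,-5],[60,172,0,0,0,-10],[80,230,0,0,0,-15],[90,259,0,0,0,-20.6],[110,316,0,0,0,-20.6],[130,374,0,0,0,-20.6],[140,402,0,0,0,-20.6],[160,460,0,0,0,-20.6],[175,503,0,0,0,-20.6],[191,549,0,0,0,-20.6],[191,549,0,0,0,-20.6],[191,549,0,0,0,-20.6]]], jaw=60, grip_force=50)

```text
time: 1.2
eef_pos: [0.402, -0.1576, 0.2068]
tool_rot: [-0.0, 1.0, 0.0, 0.0]
wrist_force: [0.8, -0.9, -0.0]
width: 0.0602
grip_force: 0.0
```

Emit:
step_arm(steps=[[[26,75,0,0,0,0],[26,75,-30,0,0,0],[26,75,-60,0,0,0],[26,75,-80,0,0,0],[26,75,-80,0,0,0],[26,75,-80,0,0,0],[26,75,-80,0,0,0]]])

```text
time: 1.78
eef_pos: [0.4288, -0.0848, 0.1278]
tool_rot: [-0.0, 1.0, -0.0, 0.001]
wrist_force: [-0.4, 0.1, 0.8]
width: 0.06
grip_force: 0.0
```

```bash
python3 - <<'E'
from mos import *
t=read_camera('top');s=read_camera('scene');st=state();print(st['eef_pos'],st['tool_rot'])
e=st['eef_pos']
for c in (t,s): print(proj(c,[e,[e[0],e[1]+.03,e[2]],[e[0],e[1]-.03,e[2]]]).round(1).tolist())
a=[cv2.resize(c['frame'][v-48:v+48,u-60:u+60],None,fx=5,fy=5)[:480,:] for c,u,v in((t,291,225),)]
b=cv2.resize(s['frame'][150:246,240:360],None,fx=5,fy=5)
cv2.imwrite('pics/c1.png',b)
E
```

```text
[ 0.42901629 -0.0848325   0.12808889] [2.47401134e-04 9.99999023e-01 1.62163434e-04 1.36602114e-03]
[[293.7, 236.5], [281.1, 236.7], [306.3, 236.2]]
[[299.1, 187.1], [292.3, 191.6], [305.6, 182.8]]
```

View pics/c1.png

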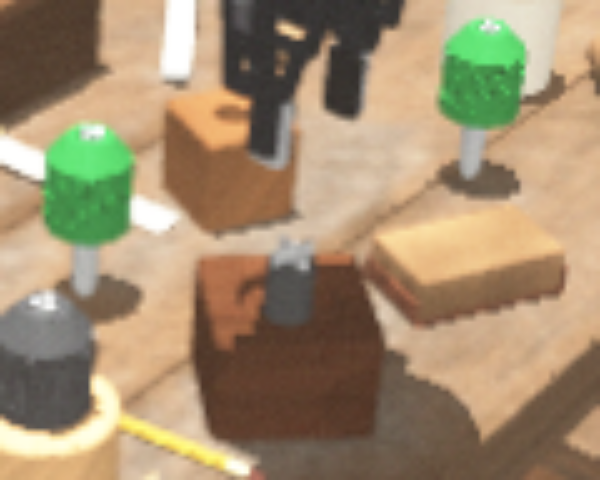

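The open fingers are above the spur and straddle it along y; the tips are at about (294,182) and (309,172) in the raw scene image. Descending and closing.

Emit:
step_arm(steps=[[[0,2.5,-30,0,0,0],[0,2.5,-50,0,0,0],[0,2.5,-63,0,0,0],[0,2.5,-63,0,0,0],[0,2.5,-63,0,0,0],[0,2.5,-63,0,0,0]]])

```text
time: 2.38
eef_pos: [0.4291, -0.0821, 0.0649]
tool_rot: [-0.0, 1.0, 0.0, 0.001]
wrist_force: [-1.2, 0.0, -0.0]
width: 0.0601
grip_force: 0.0
```

Emit:
step_arm(steps=[[[0,0,0,0,0,0],[0,0,0,0,0,0],[0,0,0,0,0,0],[0,0,0,0,0,0],[0,0,0,0,0,0],[0,0,0,0,0,0],[0,0,0,0,0,0],[0,0,0,0,0,0]]], jaw=15, grip_force=50)

```text
time: 3.05
eef_pos: [0.4288, -0.0819, 0.0645]
tool_rot: [-0.0, 1.0, 0.0, 0.001]
wrist_force: [-1.1, 1.2, 7.1]
width: 0.0207
grip_force: 48.7
```

```bash
python3 - <<'E'
from mos import *
s=read_camera('scene');st=state();print(st['eef_pos'],st['width'],st['wrist_force'],st['ft_torque'])
b=cv2.resize(s['frame'][160:240,250:350],None,fx=6,fy=6,interpolation=cv2.INTER_CUBIC)
cv2.imwrite('pics/c2.png',b)
E
```

```text
[ 0.42878365 -0.08187986  0.06445365] 0.02055675280708824 [-1.1475658   1.00083156  6.50134773] [0.29159312 0.49550334 0.01140624]
```

View pics/c2.png

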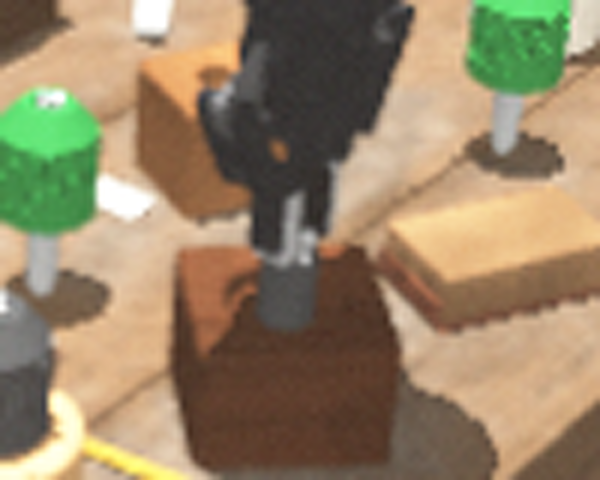

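The fingers closed on the prongs (tips at about (265,250) in the crop), so they end about 20 mm above the reported TCP. I'll open, go lower while watching the force, and close again.

Emit:
step_arm(steps=[[[0,0,0,0,0,0],[0,0,0,0,0,0],[0,0,0,0,0,0],[0,0,0,0,0,0],[0,0,-8,0,0,0],[0,0,-14,0,0,0],[0,0,-14,0,0,0],[0,0,-14,0,0,0]]], jaw=50)

```text
time: 3.77
eef_pos: [0.4273, -0.0822, 0.0488]
tool_rot: [-0.0, 1.0, -0.0, -0.001]
wrist_force: [0.3, -0.4, 0.8]
width: 0.05
grip_force: 0.0
```

Emit:
step_arm(steps=[[[0,0,0,0,0,0],[0,0,0,0,0,0],[0,0,0,0,0,0],[0,0,0,0,0,0],[0,0,0,0,0,0],[0,0,0,0,0,0],[0,0,0,0,0,0]]], jaw=15)

```text
time: 4.35
eef_pos: [0.4282, -0.082, 0.0498]
tool_rot: [-0.0, 1.0, 0.0, 0.0]
wrist_force: [-1.2, 0.0, 4.7]
width: 0.0234
grip_force: 49.0
```

```bash
python3 - <<'E'
from mos import *
s=read_camera('scene');st=state();print(st['eef_pos'],st['width'],st['wrist_force'],st['ft_torque'])
b=cv2.resize(s['frame'][160:240,250:350],None,fx=6,fy=6,interpolation=cv2.INTER_CUBIC)
cv2.imwrite('pics/c3.png',b)
E
```

```text
[ 0.42816139 -0.08200939  0.04975778] 0.023495639842411296 [-1.36810767  1.06307969  4.82715792] [0.04358217 0.31965823 0.01953193]
```

View pics/c3.png

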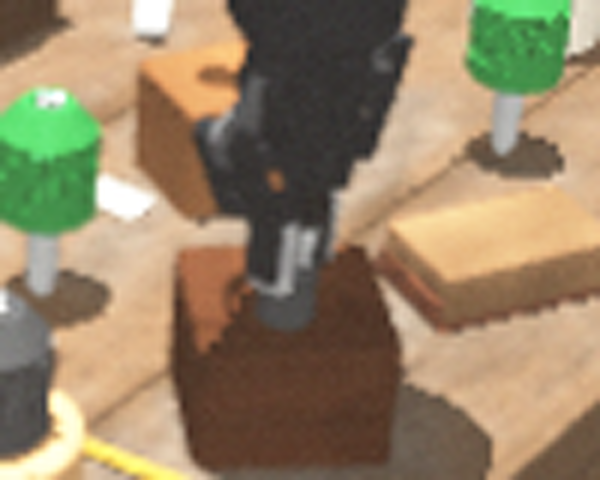

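Width 23.5 mm, tips at about (265,290) in the crop, now around the head cylinder. Lifting and carrying to the spare.

Emit:
step_arm(steps=[[[0,0,20,0,0,0],[0,0,50,0,0,0],[0,0,85,0,0,0],[0,0,85,0,0,0],[28,-29,85,0,0,0],[56,-58,85,0,0,0],[84,-87,85,0,0,0],[112,-116,85,0,0,0],[142,-145,85,0,0,0],[142,-145,85,0,0,0],[142,-145,85,0,0,0],[142,-145,85,0,0,0]]])

```text
time: 5.4
eef_pos: [0.5688, -0.227, 0.1328]
tool_rot: [0.0, 1.0, 0.0, -0.001]
wrist_force: [-0.6, -0.1, -2.7]
width: 0.0234
grip_force: 50.1
```

```bash
python3 - <<'E'
from fit import *
from mos import mosaic
t=read_camera('top');s=read_camera('scene');st=state();e=st['eef_pos'];print(e,st['width'],st['wrist_force'],st['ft_torque'],st['tool_rot'])
print(proj(s,[[e[0],e[1],e[2]+.022],[e[0],e[1],e[2]+.002],[e[0],e[1],e[2]-.046]]).round(1),proj(s,[.570,-.2268,.062]).round(1))
b=cv2.resize(s['frame'][110:210,240:340],None,fx=6,fy=6,interpolation=cv2.INTER_CUBIC)
cv2.imwrite('pics/c4.png',b)
E
```

```text
[ 0.56896706 -0.22633142  0.13413312] 0.023442796554920188 [ 0.57587177  0.73692879 -1.81325136] [0.00772644 0.00754893 0.02417467] [-3.07691794e-04  9.99999835e-01  2.06272682e-04 -4.40025258e-04]
[[288.  144.1]
 [287.5 150.2]
 [286.4 164.6]] [[285.7 172. ]]
```

View pics/c4.png

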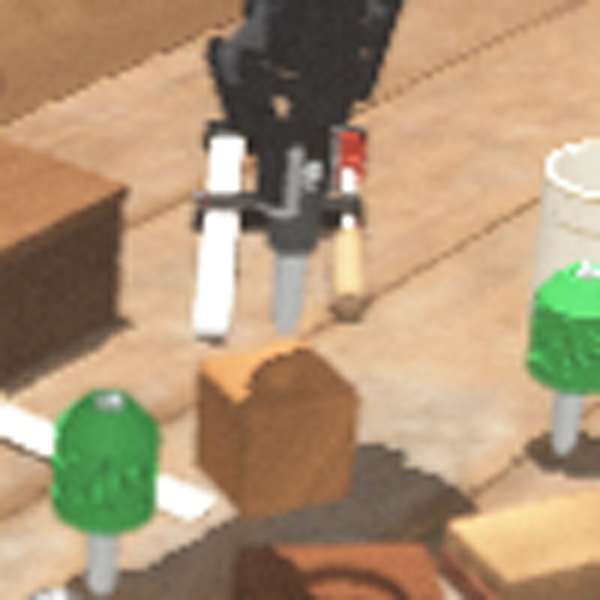

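The spur is held upright, its nose at about (287.5,165) raw, right over the spare's hole. Lowering.

Emit:
step_arm(steps=[[[1,-0.5,-20,0,0,0],[1,-0.5,-40,0,0,0],[1,-0.5,-55,0,0,0],[1,-0.5,-65,0,0,0],[1,-0.5,-70,0,0,0],[1,-0.5,-73,0,0,0],[1,-0.5,-74,0,0,0],[1,-0.5,-74,0,0,0]]])

```text
time: 6.17
eef_pos: [0.5713, -0.2274, 0.0612]
tool_rot: [-0.0, 1.0, -0.0, 0.0]
wrist_force: [0.2, -0.4, -2.8]
width: 0.0233
grip_force: 50.2
```

Emit:
step_arm(steps=[[[0,0,-1.5,0,0,0],[0,0,-1.5,0,0,0],[0,0,-1.5,0,0,0]]])

```text
time: 6.42
eef_pos: [0.5717, -0.2276, 0.0599]
tool_rot: [-0.0, 1.0, -0.0, 0.001]
wrist_force: [0.4, 1.4, 1.7]
width: 0.0235
grip_force: 50.4
```

Emit:
step_arm(steps=[[[0,0,0,0,0,0],[0,0,0,0,0,0],[0,0,0,0,0,0],[0,0,0,0,0,0],[0,0,35,0,0,0],[0,0,70,0,0,0],[0,0,85,0,0,0],[-14,40,85,0,0,0],[-28,80,85,0,0,0],[-42,118,85,0,0,0],[-56,156,85,0,0,0]]], jaw=75)

```text
time: 7.33
eef_pos: [0.514, -0.0704, 0.1441]
tool_rot: [0.0, 1.0, 0.0, 0.0]
wrist_force: [-0.1, 0.2, -0.5]
width: 0.0748
grip_force: 0.0
```

Emit:
step_arm(steps=[[[-14,39,0,0,0,0],[-28,78,0,0,0,0],[-42,117,0,0,0,0],[-52,147.5,0,0,0,0],[-52,147.5,0,0,0,0],[-52,147.5,0,0,0,0]]], jaw=75)

```text
time: 7.83
eef_pos: [0.4626, 0.0776, 0.1444]
tool_rot: [-0.002, 1.0, 0.0, 0.0]
wrist_force: [0.8, -0.1, 0.2]
width: 0.075
grip_force: 0.0
```

```bash
python3 - <<'E'
from fit import *
t=read_camera('top');s=read_camera('scene');st=state();e=st['eef_pos'];print(e,st['width'],st['joint_pos'].round(2))
g=[.570,-.227]
for n,c in(('t',t),('s',s)): print(n,circ(c,g,.013,.096,w=.005))
import pickle
t0,s0=pickle.load(open('cams.pkl','rb'))
for c in(t,s): print('SQ rec',circ(c,[.4285,-.083],.0275,.062,w=.005), circ(c,[.4285,-.083],.011,.052,w=.004))
cv2.imwrite('pics/c5.png',np.vstack([cv2.resize(s['frame'][130:250,210:370],None,fx=5,fy=5,interpolation=cv2.INTER_CUBIC)]))
E
```

```text
[0.46300802 0.07588183 0.14410681] 0.07505450367473247 [ 0.58  0.07 -0.52  0.   -0.98 -2.15]
t (array([ 572.3, -228.6,   12.3]), 90, np.float64(0.8))
s (array([ 570.7, -228. ,   12.1]), 79, np.float64(1.65))
SQ rec (array([429.1, -83.6,  29.2]), 28, np.float64(0.67)) (array([429.3, -82.7,  11.6]), 64, np.float64(0.32))
SQ rec (array([426.8, -83.2,  26.5]), 69, np.float64(0.93)) (array([425.8, -82.1,  10.1]), 90, np.float64(0.62))
```

View pics/c5.png

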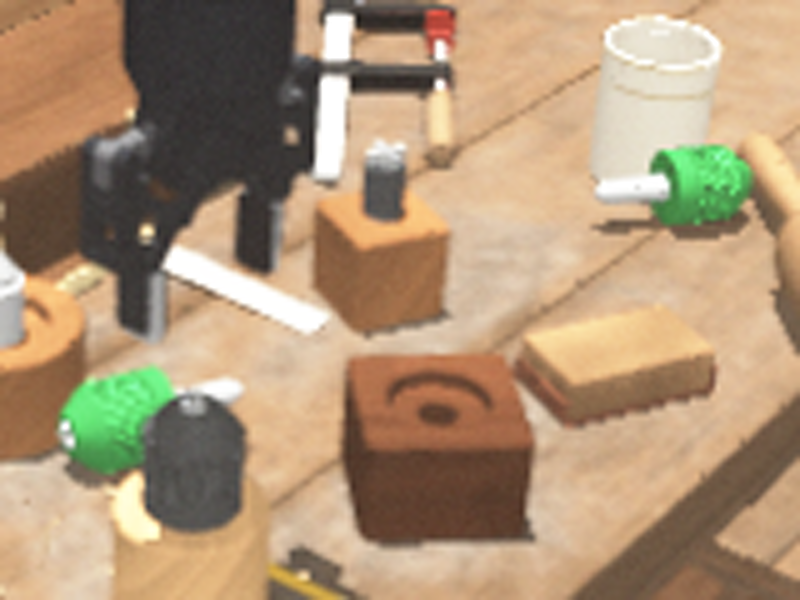

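The spur stands upright in the spare (measured within 1 mm of where I released it). The green decoys have tipped over on their own and lie below 50 mm, out of the way. Next is the drill chuck.

Emit:
step_arm(steps=[[[1,0,-35,0,0,0],[1,0,-65,0,0,0],[1,0,-85,0,0,0],[1,0,-92,0,0,0],[1,0,-92,0,0,0],[1,0,-92,0,0,0]]])

```text
time: 8.43
eef_pos: [0.4646, 0.0753, 0.0524]
tool_rot: [0.0, 1.0, -0.0, -0.0]
wrist_force: [-0.4, 0.5, 0.2]
width: 0.0752
grip_force: 0.0
```

Emit:
step_arm(steps=[[[0,0,0,0,0,0],[0,0,0,0,0,0],[0,0,0,0,0,0],[0,0,0,0,0,0],[0,0,0,0,0,0],[0,0,0,0,0,0]]], jaw=40, grip_force=70)

```text
time: 8.93
eef_pos: [0.4652, 0.0766, 0.0538]
tool_rot: [-0.0, 1.0, 0.001, 0.002]
wrist_force: [-1.5, 0.4, 7.5]
width: 0.0482
grip_force: 71.1
```

```bash
python3 - <<'E'
from fit import *
t=read_camera('top');s=read_camera('scene');st=state();print(st['eef_pos'],st['width'],st['grip_force'],st['wrist_force'])
for n,c in(('t',t),('s',s)):
    m=cv2.inRange(cv2.cvtColor(c['frame'],cv2.COLOR_BGR2HSV),(45,120,60),(75,255,255))
    k,_,S,C=cv2.connectedComponentsWithStats(m)
    for i in range(1,k):
        if S[i,4]>40: print(n,S[i,4],C[i].round(),(onz(c,*C[i],.025)*1000).round())
E
```

```text
[0.46517225 0.07655618 0.05383925] 0.04780304343013494 71.08410358428955 [-1.15828429  0.6388647   6.82268429]
t 338 [254. 181.] [576.   9.  25.]
t 354 [148. 208.] [507. 298.  25.]
t 370 [429. 215.] [ 475. -462.   25.]
s 194 [350. 166.] [ 472. -464.   25.]
s 115 [228. 216.] [577.  25.  25.]
s 68 [180. 276.] [496. 273.  25.]
```

Emit:
step_arm(steps=[[[0,0,15,0,0,0],[0,0,45,0,0,0],[0,0,75,0,0,0],[0,0,75,0,0,0],[-9,-39,75,0,0,0],[-18,-78,75,0,0,0],[-27,-117,75,0,0,0],[-36.5,-159.3,75,0,0,0],[-36.5,-159.3,75,0,0,0],[-36.5,-159.3,75,0,0,0],[-36.5,-159.3,75,0,0,0]]])

```text
time: 9.95
eef_pos: [0.4271, -0.0837, 0.1269]
tool_rot: [0.001, 1.0, 0.0, 0.0]
wrist_force: [0.8, 0.5, -4.9]
width: 0.048
grip_force: 75.6
```

```bash
python3 - <<'E'
from fit import *
t=read_camera('top');s=read_camera('scene');st=state();e=st['eef_pos'];print(e,st['width'],st['grip_force'],st['wrist_force'],st['ft_torque'])
print(proj(s,[[e[0],e[1],e[2]+.0085],[e[0],e[1],e[2]-.0395]]).round(1))
for c in(t,s): print('SR rec',circ(c,[.463,.076],.0205,.062,w=.005),circ(c,[.463,.076],.039,.062,w=.005), circ(c,[.463,.076],.011,.052,w=.004))
cv2.imwrite('pics/c6.png',cv2.resize(s['frame'][130:250,210:370],None,fx=5,fy=5,interpolation=cv2.INTER_CUBIC))
E
```

```text
[ 0.42757714 -0.08269552  0.12696239] 0.0481916111271931 75.55120468139648 [ 0.44172809  0.27961704 -4.61520478] [ 0.01167165 -0.05841106 -0.022648  ]
[[299.3 185.2]
 [297.7 200.9]]
SR rec (array([459. ,  80.4,  18.2]), 38, np.float64(1.25)) (array([465.1,  76.9,  38.5]), 90, np.float64(0.46)) (array([464.9,  76.6,  11.6]), 57, np.float64(0.4))
SR rec (array([461.6,  77.7,  19.6]), 79, np.float64(1.09)) (array([462.1,  78. ,  39.5]), 90, np.float64(0.95)) (array([463.3,  77.3,   9.7]), 90, np.float64(0.77))
```

View pics/c6.png

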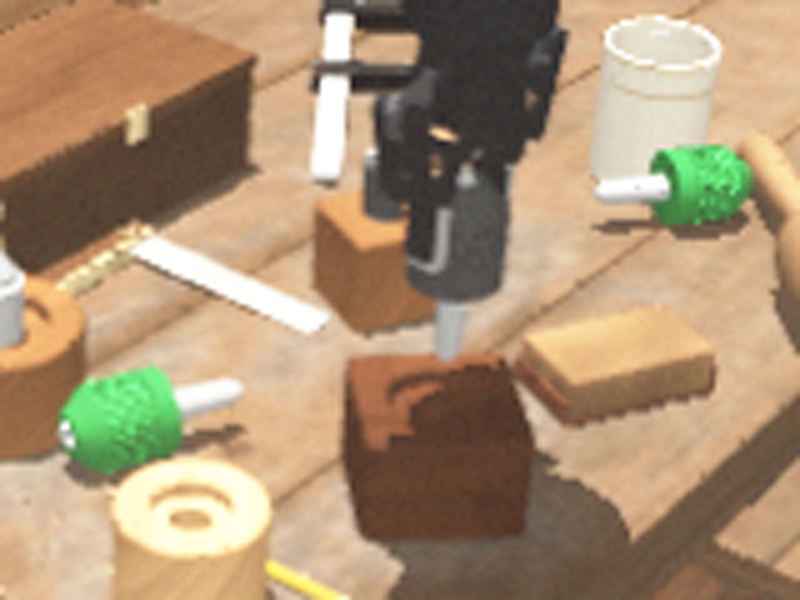

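The drill chuck is upright in the grip, nose at about (300,201.6) raw, slightly low in x. I'll shift +1.5 mm in x and lower.

Emit:
step_arm(steps=[[[1.5,0,-10,0,0,0],[1.5,0,-25,0,0,0],[1.5,0,-40,0,0,0],[1.5,0,-55,0,0,0],[1.5,0,-65,0,0,0],[1.5,0,-72,0,0,0],[1.5,0,-72,0,0,0],[1.5,0,-72,0,0,0]]])

```text
time: 10.72
eef_pos: [0.4292, -0.0827, 0.055]
tool_rot: [-0.001, 1.0, -0.0, -0.0]
wrist_force: [0.6, -0.8, -5.6]
width: 0.048
grip_force: 75.6
```

Emit:
step_arm(steps=[[[0,0,-4,0,0,0],[0,0,-8,0,0,0],[0,0,-10,0,0,0],[0,0,-10,0,0,0]]])

```text
time: 11.05
eef_pos: [0.4287, -0.0834, 0.0447]
tool_rot: [-0.0, 1.0, -0.0, -0.0]
wrist_force: [0.4, -0.0, -4.8]
width: 0.0479
grip_force: 75.6
```

Emit:
step_arm(steps=[[[0,0,-1,0,0,0],[0,0,-1.5,0,0,0],[0,0,-1.5,0,0,0]]])

```text
time: 11.3
eef_pos: [0.429, -0.0834, 0.0439]
tool_rot: [-0.0, 1.0, -0.0, 0.0]
wrist_force: [-2.5, -0.1, 1.6]
width: 0.0484
grip_force: 76.7
```

Emit:
step_arm(steps=[[[0,0,0,0,0,0],[0,0,0,0,0,0],[0,0,0,0,0,0],[0,0,35,0,0,0],[0,0,70,0,0,0],[0,0,100,0,0,0],[0,0,110,0,0,0],[0,0,110,0,0,0]]], jaw=72)

```text
time: 11.97
eef_pos: [0.4313, -0.0831, 0.1569]
tool_rot: [-0.0, 1.0, 0.0, 0.003]
wrist_force: [-0.2, 0.5, -0.6]
width: 0.0717
grip_force: 0.0
```

```bash
python3 - <<'E'
from fit import *
t=read_camera('top');s=read_camera('scene');st=state();print(st['eef_pos'])
print('dresser foot',onz(s,169.6,211,0)*1000)
for z in(.15,.2,.25): print(z,'top',(onz(t,335*.64,165*.64,z)*1000).round(),'front low',(onz(t,345*.64,192*.64,0)*1000).round(), 'sc',(onz(s,167.7,150,z)*1000).round())
for n,c in(('t',t),('s',s)): print('drill',circ(c,[.4285,-.083],.025,.096))
for n,c in(('t',t),('s',s)): print('centre',circ(c,[.6585,.0205],.018,.088,w=.005))
E
```

```text
[ 0.4290825  -0.08322016  0.15365056]
dresser foot [742.33571951  92.57829953   0.        ]
0.15 top [746. 100. 150.] front low [745. 103.   0.] sc [806.  30. 150.]
0.2 top [729.  94. 200.] front low [745. 103.   0.] sc [725.  95. 200.]
0.25 top [713.  87. 250.] front low [745. 103.   0.] sc [644. 159. 250.]
drill (array([439.7, -79. ,  26. ]), 49, np.float64(1.74))
drill (array([425.1, -81.2,  26. ]), 60, np.float64(2.28))
centre (array([659.9,  20.8,  18.6]), 90, np.float64(0.37))
centre (array([656.7,  20.8,  20.2]), 83, np.float64(0.76))
```

Emit:
step_arm(steps=[[[35,16,0,0,0,0],[70,32,0,0,0,0],[105,48,0,0,0,0],[140,64,0,0,0,0],[175,80,0,0,0,0],[205,93,0,0,0,0],[229.5,104,0,0,0,0],[229.5,104,0,0,0,0],[229.5,104,0,0,0,0],[229.5,104,0,0,0,0]]], jaw=60)

```text
time: 12.9
eef_pos: [0.6573, 0.0204, 0.1514]
tool_rot: [-0.0, 1.0, -0.0, -0.002]
wrist_force: [-1.1, -0.2, 0.2]
width: 0.0599
grip_force: 0.0
```

Emit:
step_arm(steps=[[[1,0.5,-35,0,0,0],[1,0.5,-70,0,0,0],[1,0.5,-95,0,0,0],[1,0.5,-106,0,0,0],[1,0.5,-106,0,0,0],[1,0.5,-106,0,0,0]]])

```text
time: 13.4
eef_pos: [0.6594, 0.0208, 0.0482]
tool_rot: [-0.0, 1.0, -0.0, 0.0]
wrist_force: [0.7, 0.1, 1.4]
width: 0.06
grip_force: 0.0
```

Emit:
step_arm(steps=[[[0,0,0,0,0,0],[0,0,0,0,0,0],[0,0,0,0,0,0],[0,0,0,0,0,0],[0,0,0,0,0,0],[0,0,0,0,0,0]]], jaw=25, grip_force=60)

```text
time: 13.9
eef_pos: [0.6607, 0.0213, 0.0502]
tool_rot: [-0.0, 1.0, 0.0, 0.002]
wrist_force: [-1.9, -0.5, 5.2]
width: 0.0332
grip_force: 59.1
```

```bash
python3 - <<'E'
from fit import *
t=read_camera('top');s=read_camera('scene');st=state();print(st['eef_pos'],st['width'],st['wrist_force'])
for n,c in(('t',t),('s',s)): print('drill',circ(c,[.4285,-.083],.025,.096,w=.006),circ(c,[.4285,-.083],.006,.112,w=.004))
a=cv2.resize(s['frame'][120:240,160:320],None,fx=5,fy=5,interpolation=cv2.INTER_CUBIC)
cv2.imwrite('pics/c7.png',a)
E
```

```text
[0.6607384  0.02126352 0.05020026] 0.03365131575593407 [-2.20473042  0.00671547  5.73312208]
drill (array([429.9, -82.6,  25.7]), 90, np.float64(0.74)) (array([429.4, -83.6,   5.6]), 90, np.float64(0.75))
drill (array([428.2, -85.3,  25.5]), 81, np.float64(1.63)) (array([428.5, -84.1,   5.6]), 90, np.float64(0.63))
```

View pics/c7.png

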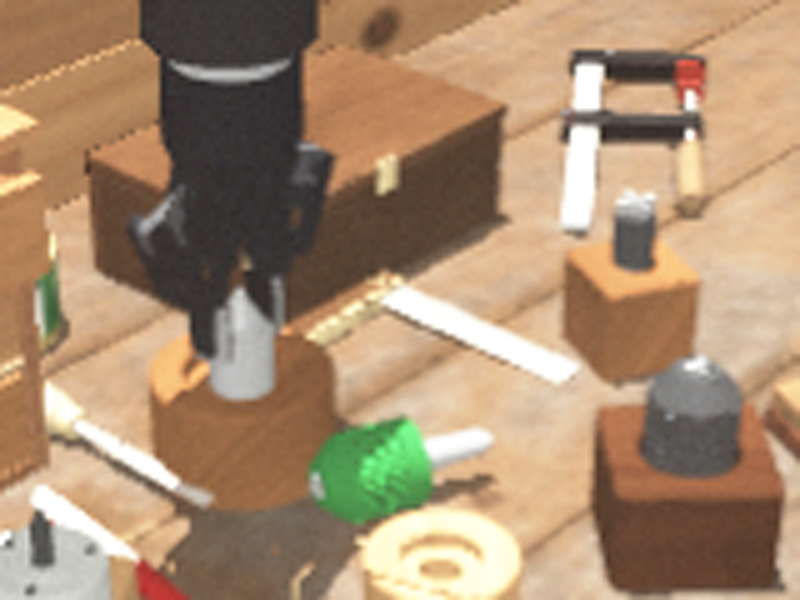

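The drill chuck is down in its recess in the dark square block, about (429,-83.5), and the centre is in the grip. Carrying it to the small round block.

Emit:
step_arm(steps=[[[0,0,20,0,0,0],[0,0,50,0,0,0],[0,0,80,0,0,0],[0,0,80,0,0,0],[-35,10,80,0,0,0],[-72,20,80,0,0,0],[-109,31,80,0,0,0],[-146,42,80,0,0,0],[-180,51,80,0,0,0],[-195.5,55.8,80,0,0,0],[-195.5,55.8,80,0,0,0],[-195.5,55.8,80,0,0,0]]])

```text
time: 15.0
eef_pos: [0.4637, 0.0776, 0.1288]
tool_rot: [-0.001, 1.0, 0.001, 0.001]
wrist_force: [0.9, 0.2, -3.2]
width: 0.0336
grip_force: 60.5
```

Emit:
step_arm(steps=[[[0,0,0,0,0,0],[0,0,0,0,0,0]]])

```text
time: 15.17
eef_pos: [0.4648, 0.0771, 0.1279]
tool_rot: [0.0, 1.0, 0.0, 0.0]
wrist_force: [-0.1, 0.3, -2.9]
width: 0.0335
grip_force: 60.5
```

```bash
python3 - <<'E'
from fit import *
t=read_camera('top');s=read_camera('scene');st=state();e=st['eef_pos'];print(e,st['width'],st['wrist_force'],st['ft_torque'])
print(proj(s,[[e[0],e[1],e[2]-.046],[.4645,.077,e[2]-.046]]).round(1))
for n,c in(('t',t),('s',s)): print('LR',circ(c,[.6585,.0205],.052,.062),circ(c,[.6585,.0205],.011,.052,w=.004),circ(c,[.6585,.0205],.0325,.062,w=.004))
a=cv2.resize(s['frame'][170:250,200:300],None,fx=6,fy=6,interpolation=cv2.INTER_CUBIC)
cv2.imwrite('pics/c8.png',a)
E
```

```text
[0.46452529 0.0768253  0.12738182] 0.033287541577348305 [ 0.44088256 -0.07303813 -2.77181486] [ 0.07755925 -0.02332242  0.0313246 ]
[[247.6 223.6]
 [247.5 223.7]]
LR (array([660. ,  20.6,  51.1]), 89, np.float64(0.42)) (array([661. ,  20.8,   9.9]), 90, np.float64(1.01)) (array([657.4,  17.1,  32.4]), 47, np.float64(0.55))
LR (array([656.4,  20.8,  52.3]), 69, np.float64(1.04)) (array([657.3,  20.4,   9.9]), 90, np.float64(0.53)) (array([658.8,  19. ,  30.8]), 65, np.float64(1.15))
```

View pics/c8.png

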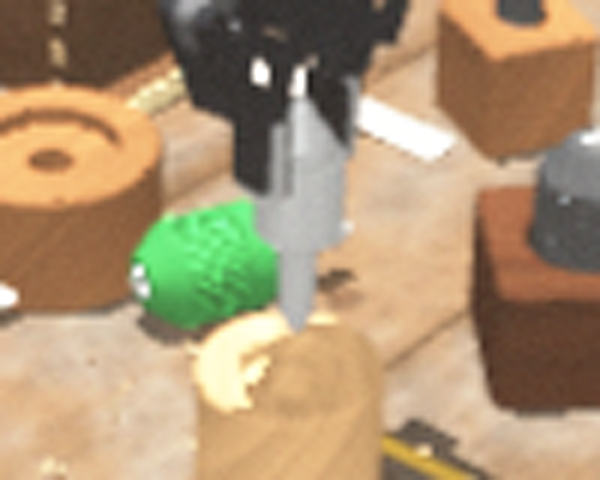

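The centre hangs upright over the small round block, nose at about (249.7,224.7) raw, the same small image offset as before. Lowering.

Emit:
step_arm(steps=[[[0.5,0,-15,0,0,0],[0.5,0,-30,0,0,0],[0.5,0,-45,0,0,0],[0.5,0,-58,0,0,0],[0.5,0,-66,0,0,0],[0.5,0,-68,0,0,0],[0.5,0,-68,0,0,0]]])

```text
time: 15.85
eef_pos: [0.4645, 0.0767, 0.059]
tool_rot: [0.0, 1.0, -0.0, -0.001]
wrist_force: [0.6, -0.0, -3.4]
width: 0.0336
grip_force: 60.5
```

Emit:
step_arm(steps=[[[0,0,-4,0,0,0],[0,0,-7,0,0,0],[0,0,-9,0,0,0],[0,0,-9,0,0,0]]])

```text
time: 16.18
eef_pos: [0.4643, 0.0769, 0.0504]
tool_rot: [-0.0, 1.0, 0.0, -0.0]
wrist_force: [-0.4, 0.0, -2.2]
width: 0.0331
grip_force: 60.5
```

Emit:
step_arm(steps=[[[0,0,-1,0,0,0],[0,0,-1.5,0,0,0],[0,0,-1.5,0,0,0]]])

```text
time: 16.43
eef_pos: [0.4645, 0.077, 0.0501]
tool_rot: [-0.0, 1.0, -0.0, 0.0]
wrist_force: [-4.6, 0.4, 9.9]
width: 0.0337
grip_force: 61.9
```

Emit:
step_arm(steps=[[[0,0,0,0,0,0],[0,0,0,0,0,0],[0,0,0,0,0,0],[0,0,35,0,0,0],[0,0,70,0,0,0],[0,0,105,0,0,0],[21,32,112,0,0,0],[42,64,112,0,0,0],[63,96,112,0,0,0],[84,130,112,0,0,0],[105,162,112,0,0,0],[105,162,112,0,0,0]]], jaw=85)

```text
time: 17.43
eef_pos: [0.5727, 0.2438, 0.1598]
tool_rot: [-0.001, 1.0, -0.0, 0.001]
wrist_force: [0.4, -1.0, 1.3]
width: 0.085
grip_force: 0.0
```

Emit:
step_arm(steps=[[[0,0,0,0,0,0],[0,0,0,0,0,0],[0,0,0,0,0,0]]])

```text
time: 17.68
eef_pos: [0.569, 0.2383, 0.161]
tool_rot: [0.0, 1.0, -0.0, -0.0]
wrist_force: [-0.5, 0.4, 0.4]
width: 0.0852
grip_force: 0.0
```

```bash
python3 - <<'E'
from fit import *
t=read_camera('top');s=read_camera('scene');st=state();e=st['eef_pos'];print(e,st['width'])
for n,c in(('t',t),('s',s)): print('centre',circ(c,[.464,.077],.018,.088,w=.005),'screw',circ(c,[.5695,.2385],.03,.094,w=.005))
a=cv2.resize(s['frame'][170:270,140:280],None,fx=5,fy=5,interpolation=cv2.INTER_CUBIC)
cv2.imwrite('pics/c9.png',a)
E
```

```text
[0.56915024 0.23820346 0.16149701] 0.08471092014637462
centre (array([464.6,  76.4,  17.6]), 90, np.float64(0.44)) screw (array([568.4, 239.2,  28.6]), 80, np.float64(0.91))
centre (array([461.5,  76.2,  19.6]), 83, np.float64(0.93)) screw (array([571.4, 239. ,  28.4]), 73, np.float64(1.14))
```

View pics/c9.png

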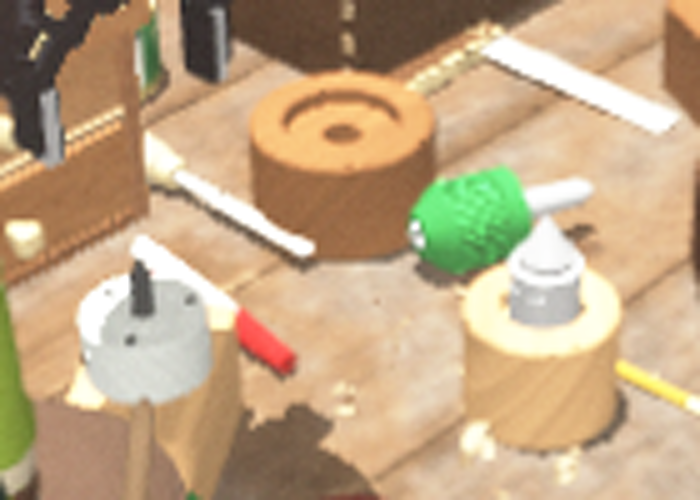

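The centre is seated in the small round block (shoulder at about (464,76.5)), and the screw chuck stands clear below the open fingers. Its screw tip is at 124 mm, so I'll keep the grasp high enough for the palm to clear it.

Emit:
step_arm(steps=[[[0,0.8,-35,0,0,0],[0,0.8,-65,0,0,0],[0,0.8,-85,0,0,0],[0,0.8,-96,0,0,0],[0,0.8,-102,0,0,0],[0,0.8,-106,0,0,0],[0,0.8,-106,0,0,0]]])

```text
time: 18.37
eef_pos: [0.5698, 0.2398, 0.0554]
tool_rot: [-0.0, 1.0, 0.0, 0.0]
wrist_force: [-0.1, -0.3, 0.5]
width: 0.0849
grip_force: 0.0
```

Emit:
step_arm(steps=[[[0,0,0,0,0,0],[0,0,0,0,0,0],[0,0,0,0,0,0],[0,0,0,0,0,0],[0,0,0,0,0,0],[0,0,0,0,0,0]]], jaw=50, grip_force=80)

```text
time: 18.87
eef_pos: [0.5703, 0.2401, 0.0572]
tool_rot: [-0.0, 1.0, 0.001, 0.001]
wrist_force: [-3.0, -2.1, 8.3]
width: 0.0565
grip_force: 82.9
```

```bash
python3 - <<'E'
from fit import *
s=read_camera('scene');st=state();e=st['eef_pos'];print(e,st['width'],st['grip_force'],st['wrist_force'],st['ft_torque'])
a=cv2.resize(s['frame'][190:270,130:230],None,fx=6,fy=6,interpolation=cv2.INTER_CUBIC)
cv2.imwrite('pics/c10.png',a)
E
```

```text
[0.57025873 0.24010768 0.05720804] 0.05665185713156493 82.91367173194885 [-1.55945114 -1.40680029  8.28807557] [-0.46582139  0.89481881  0.0522586 ]
```

View pics/c10.png

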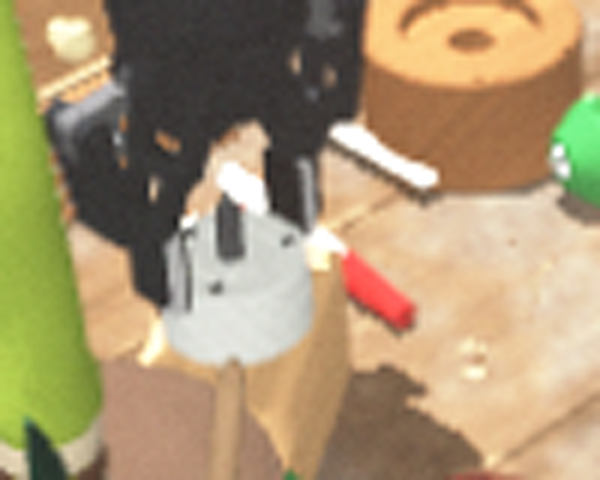

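The fingers hold the screw chuck's disc on its sides (front tip at about (180,305) in the crop), with the palm clear of the screw. That was the last picture allowed, so I'll go on by numbers. Carrying to the large round block.

Emit:
step_arm(steps=[[[0,0,15,0,0,0],[0,0,45,0,0,0],[0,0,78,0,0,0],[0,0,78,0,0,0],[14,-35,78,0,0,0],[29,-71,78,0,0,0],[44,-108,78,0,0,0],[59,-145,78,0,0,0],[74,-182,78,0,0,0],[89.5,-219.4,78,0,0,0],[89.5,-219.4,78,0,0,0],[89.5,-219.4,78,0,0,0]]])

```text
time: 19.92
eef_pos: [0.6589, 0.0179, 0.1323]
tool_rot: [0.002, 1.0, 0.0, -0.0]
wrist_force: [0.6, -0.6, -4.1]
width: 0.0561
grip_force: 87.0
```

Emit:
step_arm(steps=[[[0,0,0,0,0,0],[0,0,0,0,0,0],[0,0,0,0,0,0]]])

```text
time: 20.17
eef_pos: [0.6586, 0.0216, 0.1331]
tool_rot: [-0.001, 1.0, 0.0, 0.0]
wrist_force: [-0.7, 0.4, -4.0]
width: 0.0563
grip_force: 87.0
```

```bash
python3 - <<'E'
from fit import *
t=read_camera('top');s=read_camera('scene');st=state();e=st['eef_pos'];print(e,st['width'],st['wrist_force'],st['ft_torque'],st['tool_rot'])
print('nose exp',proj(s,[e[0],e[1],e[2]-.043]).round(1))
for n,c in(('t',t),('s',s)): print('OB hole',circ(c,[.5695,.2385],.0155,.062,w=.004),circ(c,[.5695,.2385],.011,.052,w=.004))
# screw-chuck underside edge: pale pixels in scene view
f=s['frame'].astype(int); mx=f.max(2); mn=f.min(2)
m=((mx-mn<22)&(mx>110)).astype(np.uint8); m[:, :170]=0; m[:,250:]=0; m[:120]=0; m[215:]=0
k,_,S,C=cv2.connectedComponentsWithStats(m)
for i in range(1,k):
    if S[i,4]>30: print(S[i],C[i].round(1))
ys,xs=np.nonzero(m)
for v in range(170,215,3):
    r=xs[ys==v]
    if len(r): print(v,r.min(),r.max(),len(r))
E
```

```text
[0.65872442 0.02163161 0.13322759] 0.056080890053384895 [ 0.35213277  1.06263872 -4.84394243] [ 0.11279083 -0.00919815  0.00512574] [-9.88206149e-04  9.99999500e-01  9.64979116e-05  1.17846189e-04]
nose exp [[206.9 184.6]]
OB hole (array([573.1, 243.7,  13.5]), 81, np.float64(0.55)) (array([569.9, 238.8,  11.1]), 55, np.float64(0.54))
OB hole (array([566.7, 236.2,  17.3]), 30, np.float64(0.91)) (array([572.1, 246.8,   9.1]), 37, np.float64(1.19))
[196 154  23  31 432] [207.5 166.5]
[236 177  14  10  66] [243.5 181.2]
[170 198  23  17  78] [180.6 207.2]
170 197 218 22
173 199 214 16
176 205 210 6
179 205 245 15
182 205 249 16
185 247 249 3
200 170 173 4
203 172 174 3
206 176 180 5
209 181 249 10
212 185 249 10
```

Emit:
step_arm(steps=[[[1,-0.8,-15,0,0,0],[1,-0.8,-30,0,0,0],[1,-0.8,-45,0,0,0],[1,-0.8,-60,0,0,0],[1,-0.8,-70,0,0,0],[1,-0.8,-74,0,0,0],[1,-0.8,-74,0,0,0],[1,-0.8,-74,0,0,0]]])

```text
time: 20.93
eef_pos: [0.6603, 0.0199, 0.0595]
tool_rot: [-0.0, 1.0, -0.0, 0.0]
wrist_force: [0.6, -0.1, -4.3]
width: 0.0563
grip_force: 87.1
```

Emit:
step_arm(steps=[[[0,0,-3,0,0,0],[0,0,-6,0,0,0],[0,0,-6,0,0,0]]])

```text
time: 21.18
eef_pos: [0.6598, 0.0196, 0.0529]
tool_rot: [-0.0, 1.0, 0.0, 0.0]
wrist_force: [1.2, 0.2, -3.6]
width: 0.0563
grip_force: 87.1
```

Below rim level with no contact, so it is inside the recess. Continuing down.

Emit:
step_arm(steps=[[[0,0,-3,0,0,0],[0,0,-5,0,0,0],[0,0,-5,0,0,0],[0,0,-5,0,0,0]]])

```text
time: 21.52
eef_pos: [0.6598, 0.0195, 0.0478]
tool_rot: [-0.0, 1.0, -0.0, -0.0]
wrist_force: [-0.1, 0.4, -4.3]
width: 0.0559
grip_force: 87.1
```

Emit:
step_arm(steps=[[[0,0,-1,0,0,0],[0,0,-1.5,0,0,0],[0,0,-1.5,0,0,0]]])

```text
time: 21.77
eef_pos: [0.6601, 0.0195, 0.0473]
tool_rot: [-0.0, 1.0, -0.0, 0.0]
wrist_force: [-3.1, 0.4, 4.0]
width: 0.0565
grip_force: 88.0
```

Emit:
step_arm(steps=[[[0,0,0,0,0,0],[0,0,0,0,0,0],[0,0,0,0,0,0],[0,0,35,0,0,0],[0,0,70,0,0,0],[0,0,100,0,0,0],[-11,-31,103,0,0,0],[-24,-66,103,0,0,0],[-37,-103,103,0,0,0],[-50,-140,103,0,0,0],[-63,-177,103,0,0,0],[-76,-213,103,0,0,0]]], jaw=80)

```text
time: 22.77
eef_pos: [0.5834, -0.195, 0.1499]
tool_rot: [-0.0, 1.0, -0.0, 0.0]
wrist_force: [0.4, -0.5, -0.7]
width: 0.0803
grip_force: 0.0
```

Emit:
step_arm(steps=[[[-12.5,-34,0,0,0,0],[-12.5,-34,0,0,0,0],[-12.5,-34,0,0,0,0],[-12.5,-34,0,0,0,0]]], jaw=50)

```text
time: 23.1
eef_pos: [0.5716, -0.2277, 0.1496]
tool_rot: [0.0, 1.0, -0.0, 0.0]
wrist_force: [0.3, -0.2, 1.0]
width: 0.0495
grip_force: 0.0
```

```bash
python3 - <<'E'
from fit import *
t=read_camera('top');s=read_camera('scene');st=state();e=st['eef_pos'];print(e,st['width'])
for n,c in(('t',t),('s',s)):
  print(n,'LR screw z84',circ(c,[.6585,.0205],.030,.084,w=.005))
  for z in (.052,.062): print('OB hole',z,circ(c,[.5695,.2385],.0155 if z>.06 else .011,z,w=.003))
# oblong top outline from pale colour in top view
f=cv2.cvtColor(t['frame'],cv2.COLOR_BGR2LAB)
x0,y0=140,156; L=f[y0:y0+54,x0:x0+56]
ref=L[33:36,8:11].reshape(-1,3).mean(0); print('ref',ref)
m=(L[:,:,0]>170).astype(np.uint8); m=cv2.morphologyEx(m,cv2.MORPH_OPEN,np.ones((3,3)))
m=cv2.morphologyEx(m,cv2.MORPH_CLOSE,np.ones((9,9)))
c_,_=cv2.findContours(m,cv2.RETR_EXTERNAL,cv2.CHAIN_APPROX_NONE); b=max(c_,key=cv2.contourArea)
R=cv2.minAreaRect(b); print(R, cv2.contourArea(b)); print('OB centre',onz(t,R[0][0]+x0,R[0][1]+y0,.062)*1000)
cr=[onz(t,p[0]+x0,p[1]+y0,.062) for p in cv2.boxPoints(R)]; print([round(1000*np.linalg.norm(cr[i]-cr[i-1]),1) for i in range(4)])
E
```

```text
[ 0.5719353  -0.2266834   0.14953356] 0.049712331576611236Traceback (most recent call last):
  File "<stdin>", line 4, in <module>
  File "fit.py", line 16, in circ
    s=least_squares(f,[*p,R],loss='soft_l1',f_scale=.001); p=s.x[:2]
    return func(*args, **kwargs)
    vector_fun = VectorFunction(
        fun_wrapped,
    ...<6 lines>...
        workers=workers
    )
    self._update_fun()
    ~~~~~~~~~~~~~~~~^^
    self.f = self.fun_wrapped(xp_copy(self.x))
             ~~~~~~~~~~~~~~~~^^^^^^^^^^^^^^^^^
    return np.atleast_1d(self.fun(x))
                         ~~~~~~~~^^^
    return self.f(x, *self.args, **self.kwargs)
           ~~~~~~^^^^^^^^^^^^^^^^^^^^^^^^^^^^^^
  File "fit.py", line 15, in <lambda>
    f=lambda q:np.hypot(E[:,0]-q[0],E[:,1]-q[1])-q[2]
                        ~^^^^^
IndexError: too many indices for array: array is 1-dimensional, but 2 were indexed
```

```bash
sed -i 's/        E=np.array(E)/        if len(E)<8: return "few edges",len(E)\n        E=np.array(E)/' fit.py; cat > chk.py <<'E'
from fit import *
t=read_camera('top');s=read_camera('scene');st=state();e=st['eef_pos'];print(e,st['width'])
for n,c in(('t',t),('s',s)):
  u,v=proj(c,[.6595,.0203,.084])[0].round().astype(int); print(n,(u,v),c['frame'][v-6:v+7:3,u-14:u+15:4].max(2).tolist())
  print(n,'LR screw z84',circ(c,[.6585,.0205],.030,.084,w=.005))
  for z in (.052,.062): print('OB hole',z,circ(c,[.5695,.2385],.0155 if z>.06 else .011,z,w=.003))
f=cv2.cvtColor(t['frame'],cv2.COLOR_BGR2LAB)
x0,y0=140,156; L=f[y0:y0+54,x0:x0+56]
m=(L[:,:,0]>170).astype(np.uint8); m=cv2.morphologyEx(m,cv2.MORPH_OPEN,np.ones((3,3)))
m=cv2.morphologyEx(m,cv2.MORPH_CLOSE,np.ones((9,9)))
c_,_=cv2.findContours(m,cv2.RETR_EXTERNAL,cv2.CHAIN_APPROX_NONE); b=max(c_,key=cv2.contourArea)
R=cv2.minAreaRect(b); print(R, cv2.contourArea(b)); print('OB centre',onz(t,R[0][0]+x0,R[0][1]+y0,.062)*1000)
cr=[onz(t,p[0]+x0,p[1]+y0,.062) for p in cv2.boxPoints(R)]; print([round(1000*np.linalg.norm(cr[i]-cr[i-1]),1) for i in range(4)])
E
python3 chk.py
```

```text
[ 0.57198376 -0.22640555  0.14948938] 0.049961333177937835
t (np.int64(249), np.int64(146)) [[145, 123, 134, 141, 149, 150, 152, 153], [141, 108, 133, 141, 148, 150, 153, 153], [135, 102, 131, 140, 147, 150, 152, 153], [128, 96, 130, 140, 146, 150, 152, 153], [123, 97, 128, 139, 146, 151, 152, 154]]
t LR screw z84 ('few edges', 0)
OB hole 0.052 (array([570.7, 240.3,   9.7]), 90, np.float64(0.44))
OB hole 0.062 (array([571.7, 242.7,  14.3]), 86, np.float64(0.48))
s (np.int64(207), np.int64(186)) [[107, 93, 98, 111, 140, 91, 91, 93], [221, 181, 254, 255, 186, 255, 229, 192], [226, 251, 255, 255, 113, 255, 255, 233], [242, 240, 255, 255, 255, 255, 252, 250], [248, 197, 211, 250, 240, 226, 195, 241]]
s LR screw z84 (array([658.1,  19.3,  32.3]), 83, np.float64(1.14))
OB hole 0.052 (array([569.2, 238.7,   9.3]), 78, np.float64(0.27))
OB hole 0.062 (array([568.1, 240. ,  14.8]), 87, np.float64(0.71))
((27.499996185302734, 26.499996185302734), (54.99999237060547, 52.99999237060547), -0.0) 2890.5
OB centre [570.6067976  236.15589912  62.        ]
[np.float64(144.9), np.float64(140.3), np.float64(146.9), np.float64(139.2)]
```

Emit:
step_arm(steps=[[[0,-0.8,-35,0,0,0],[0,-0.8,-65,0,0,0],[0,-0.8,-82,0,0,0],[0,-0.8,-90,0,0,0],[0,-0.8,-90,0,0,0],[0,-0.8,-90,0,0,0]]])

```text
time: 23.8
eef_pos: [0.5721, -0.2279, 0.06]
tool_rot: [-0.001, 1.0, -0.0, 0.0]
wrist_force: [0.0, -0.1, -0.0]
width: 0.05
grip_force: 0.0
```

Emit:
step_arm(steps=[[[0,0,0,0,0,0],[0,0,0,0,0,0],[0,0,0,0,0,0],[0,0,0,0,0,0],[0,0,0,0,0,0],[0,0,0,0,0,0]]], jaw=15, grip_force=50)

```text
time: 24.3
eef_pos: [0.5727, -0.2282, 0.0613]
tool_rot: [-0.0, 1.0, -0.0, 0.002]
wrist_force: [-1.2, 1.7, 7.0]
width: 0.0235
grip_force: 48.9
```

Emit:
step_arm(steps=[[[0,0,20,0,0,0],[0,0,55,0,0,0],[0,0,85,0,0,0],[-1.8,25,88,0,0,0],[-1.8,62,88,0,0,0],[-1.8,99,88,0,0,0],[-1.8,136,88,0,0,0],[-1.8,173,88,0,0,0],[-1.8,210,88,0,0,0],[-1.8,247,88,0,0,0],[-1.8,284,88,0,0,0],[-1.8,320,88,0,0,0]]])

```text
time: 25.3
eef_pos: [0.569, 0.0936, 0.1478]
tool_rot: [-0.0, 1.0, 0.0, 0.0]
wrist_force: [0.5, 0.0, -2.6]
width: 0.0233
grip_force: 49.7
```

Emit:
step_arm(steps=[[[0,37,0,0,0,0],[0,74,0,0,0,0],[0,110,0,0,0,0],[0,135,0,0,0,0],[0,147.5,0,0,0,0],[0,147.5,0,0,0,0],[0,147.5,0,0,0,0],[0,147.5,0,0,0,0]]])

```text
time: 25.97
eef_pos: [0.5693, 0.2384, 0.1474]
tool_rot: [0.0, 1.0, -0.0, -0.0]
wrist_force: [-0.1, -1.0, -3.6]
width: 0.0237
grip_force: 49.7
```

```bash
cat >> chk.py <<'E'
print(st['wrist_force'],st['ft_torque'],'nose exp',proj(s,[e[0],e[1],e[2]-.046]).round(1))
E
python3 chk.py; python3 - <<'E'
from fit import *
t=read_camera('top')
print('spur top',circ(t,[.5695,.2395],.013,state()['eef_pos'][2]+.036,w=.004))
E
```

```text
[0.56960728 0.23803115 0.14757934] 0.023302787567478965
t (np.int64(249), np.int64(146)) [[236, 241, 247, 247, 247, 247, 247, 237], [233, 247, 247, 245, 234, 247, 247, 235], [235, 247, 246, 244, 110, 246, 247, 235], [235, 247, 247, 247, 247, 247, 244, 237], [235, 219, 247, 247, 247, 247, 227, 238]]
t LR screw z84 (array([660.4,  19.1,  30.9]), 90, np.float64(0.4))
OB hole 0.052 (array([569.4, 239.5,  10.2]), 50, np.float64(0.37))
OB hole 0.062 (array([569.4, 240.5,  14.8]), 24, np.float64(0.59))
s (np.int64(207), np.int64(186)) [[106, 95, 99, 112, 142, 90, 92, 97], [221, 185, 254, 255, 190, 255, 232, 196], [226, 252, 255, 255, 115, 255, 255, 235], [243, 240, 255, 255, 255, 255, 252, 250], [249, 198, 213, 251, 241, 227, 201, 244]]
s LR screw z84 (array([658.2,  19.2,  32.3]), 81, np.float64(1.13))
OB hole 0.052 ('few edges', 0)
OB hole 0.062 (array([567.8, 236.6,  16.5]), 40, np.float64(1.16))
((34.29194641113281, 6.154365539550781), (45.22160339355469, 26.95273208618164), 34.99202346801758) 458.5
OB centre [624.15686275 218.58007145  62.        ]
[np.float64(121.6), np.float64(71.2), np.float64(122.2), np.float64(70.4)]
[ 0.37180337 -0.53275369 -2.03535868] [-0.00889671  0.04102771  0.00210544] nose exp [[167.8 228.8]]
spur top (array([568.8, 233.9,  13.2]), 49, np.float64(0.93))
```

Emit:
step_arm(steps=[[[1,1.4,-15,0,0,0],[1,1.4,-35,0,0,0],[1,1.4,-50,0,0,0],[1,1.4,-65,0,0,0],[1,1.4,-75,0,0,0],[1,1.4,-82,0,0,0],[1,1.4,-82,0,0,0],[1,1.4,-82,0,0,0]]])

```text
time: 26.78
eef_pos: [0.5709, 0.2404, 0.0657]
tool_rot: [-0.0, 1.0, -0.0, 0.0]
wrist_force: [0.4, -0.0, -2.2]
width: 0.0235
grip_force: 49.7
```

Emit:
step_arm(steps=[[[0,0,-3,0,0,0],[0,0,-6,0,0,0],[0,0,-8,0,0,0],[0,0,-8,0,0,0]]])

```text
time: 27.12
eef_pos: [0.5704, 0.2406, 0.0573]
tool_rot: [-0.0, 1.0, -0.0, -0.0]
wrist_force: [-0.4, -0.5, -2.0]
width: 0.023
grip_force: 49.7
```

Emit:
step_arm(steps=[[[0,0,-3,0,0,0],[0,0,-5,0,0,0],[0,0,-5.5,0,0,0],[0,0,-5.5,0,0,0]]])

```text
time: 27.45
eef_pos: [0.5705, 0.2406, 0.0517]
tool_rot: [-0.0, 1.0, -0.0, -0.0]
wrist_force: [-0.0, 0.1, -2.5]
width: 0.0234
grip_force: 49.7
```

Emit:
step_arm(steps=[[[0,0,-1,0,0,0],[0,0,-1.5,0,0,0],[0,0,-1.5,0,0,0]]])

```text
time: 27.7
eef_pos: [0.5709, 0.2408, 0.0513]
tool_rot: [-0.0, 1.0, 0.0, 0.0]
wrist_force: [-2.0, -1.4, 4.5]
width: 0.0235
grip_force: 50.3
```

Contact at 51.3 mm, which is the expected seat. Release, retreat and verify.

Emit:
step_arm(steps=[[[0,0,0,0,0,0],[0,0,0,0,0,0],[0,0,0,0,0,0],[0,0,30,0,0,0],[0,0,65,0,0,0],[0,0,100,0,0,0],[0,0,130,0,0,0],[-10,-35,150,0,0,0],[-20,-75,150,0,0,0],[-30,-115,150,0,0,0],[-40,-155,150,0,0,0],[-50,-195,150,0,0,0]]], jaw=50)

```text
time: 28.7
eef_pos: [0.5199, 0.0442, 0.2008]
tool_rot: [-0.0, 1.0, 0.0, 0.0]
wrist_force: [1.0, 0.7, 0.3]
width: 0.05
grip_force: 0.0
```

Emit:
step_arm(steps=[[[0,-40,0,0,0,0],[0,-80,0,0,0,0],[0,-120,0,0,0,0],[0,-160,0,0,0,0],[0,-200,0,0,0,0],[0,-240,0,0,0,0],[0,-280,0,0,0,0],[0,-300,0,0,0,0],[0,-300,0,0,0,0]]])

```text
time: 29.45
eef_pos: [0.5201, -0.2581, 0.2]
tool_rot: [0.002, 1.0, -0.0, -0.0]
wrist_force: [-0.2, -0.1, 0.6]
width: 0.0498
grip_force: 0.0
```

```bash
python3 - <<'E'
from fit import *
t=read_camera('top');s=read_camera('scene');st=state();print(st['time'],st['eef_pos'],st['width'])
for n,p,R,z in(('spur',[.570,.240],.013,.086),('centre',[.4643,.077],.018,.088),('drill',[.429,-.083],.025,.096),('screw',[.6595,.0195],.03,.084)):
    print(n,*[circ(c,p,R,z,w=.005) for c in(t,s)])
# heights by triangulating the tops: (bright tips) -- two-view ray gap at each head's top centre
for n,c in(('t',t),('s',s)):
    m=cv2.inRange(cv2.cvtColor(c['frame'],cv2.COLOR_BGR2HSV),(45,120,60),(75,255,255)); k,_,S,C=cv2.connectedComponentsWithStats(m)
    print(n,[(onz(c,*C[i],.025)*1000).round() for i in range(1,k) if S[i,4]>40])
E
```

```text
29.55 [ 0.5202543  -0.25526496  0.2000811 ] 0.04994227641004171
spur (array([568.5, 236. ,  14.1]), 90, np.float64(1.0)) (array([567.8, 240.4,  12.9]), 88, np.float64(1.08))
centre (array([464.4,  76.7,  17.8]), 90, np.float64(0.29)) (array([461.3,  76.3,  19.5]), 84, np.float64(0.92))
drill ('few edges', 0) (array([426.6, -85.6,  25.7]), 39, np.float64(1.62))
screw (array([660.6,  19. ,  31. ]), 43, np.float64(0.41)) (array([658.1,  19.2,  32.3]), 84, np.float64(1.16))
t [array([507., 298.,  25.]), array([ 466., -463.,   25.])]
s [array([ 473., -465.,   25.]), array([575.,   3.,  25.]), array([496., 273.,  25.])]
```

```bash
python3 - <<'E'
from fit import *
t=read_camera('top');s=read_camera('scene')
for n,P in(('spur',[.5705,.2405,.097]),('centre',[.4643,.077,.114])):
    X=[]
    for c in(t,s):
        u,v=proj(c,P)[0]; U,V=int(round(u)),int(round(v)); w=7 if n=='spur' else 4
        f=c['frame'][V-w:V+w+1,U-w:U+w+1].astype(int); sat=f.max(2)-f.min(2)
        m=(sat<28)&((f.min(2)>135) if n=='spur' else (f.min(2)>100)); ys,xs=np.nonzero(m)
        print(n,'exp',(round(u,1),round(v,1)),'got',(xs.mean()+U-w).round(1),(ys.mean()+V-w).round(1),len(xs))
        if n=='spur':
            for r in range(2*w+1): print(' '.join('%3d%s'%(f[r,k].max(),'*' if sat[r,k]<28 else ' ') for k in range(2*w+1)))
        X.append(ray(c,xs.mean()+U-w,ys.mean()+V-w))
    (a,d),(b,e)=X; k=np.linalg.lstsq(np.c_[d,-e],b-a,rcond=None)[0]; print(n,((a+d*k[0]+b+e*k[1])*500).round(1),'gap mm',np.linalg.norm(a+d*k[0]-b-e*k[1])*1000)
E
```

```text
spur exp (np.float64(162.1), np.float64(181.1)) got 162.1 180.9 37
188  188  215  240  247  247  247  247  247  247  247  247  247  247  247 
193  223  246  247  247  247  247  247  247  247  247  247  247  247  247 
232  246  247  247  247  247  247  247  247  247  247  245  245  247  247 
247  247  247  247  247  247  247  243  235  246* 197  162  226  247  244 
247  247  247  247  247  243  206  142* 228* 215* 104* 126* 172  233  242 
247  247  247  247* 245* 151* 140* 139* 247* 147*  93* 136* 124* 106  200 
247  247  247  246* 229* 243* 171* 161* 237* 128* 121* 137* 135*  86*  68*
247  247  247  245  191* 227* 167* 179* 155* 140* 138* 136* 135*  99*  59*
247  247  247  246  162* 138* 143* 152* 135* 217* 246* 219* 135*  88*  58*
247  247  247  247  172  136* 221* 128* 101* 187* 229* 222* 119*  67*  59*
247  247  247  247  229  170* 240* 125* 121* 137* 118* 168* 102*  62*  61*
247  247  247  247  247  246  219* 132* 137* 135* 135* 114*  77*  60*  59*
247  247  247  247  247  247  207  128* 115* 113*  97*  78*  60*  61*  64*
247  247  247  247  247  247  246  226  153  140   83*  62
[... 824 characters left out ...]
253  255 
248  255  255  249* 253* 253* 199* 218* 231* 207* 197* 187* 199* 249  255 
255  255  255  230* 185* 184* 177* 204* 233* 252* 190* 168* 177* 226  255 
255  255* 255* 204* 186* 187* 162* 165* 180* 250* 152* 141* 150* 168  255 
255  255* 255  173* 151* 170* 141* 129* 161* 184* 129* 151* 134* 143  253 
255* 255* 255  133* 101* 148* 151* 151* 161* 177* 119* 135* 103* 118  249 
255* 255* 255* 124  102* 122* 130* 130* 128* 137* 101* 107*  87* 106  238 
spur [571.  241.3  91.5] gap mm 2.095716085291898
centre exp (np.float64(226.3), np.float64(222.6)) got 226.0 223.0 81
centre exp (np.float64(247.9), np.float64(212.6)) got 248.8 212.8 50
centre [462.6  77.2 114.6] gap mm 1.9347449669367707
```

```bash
python3 -c "
from bench import *
print(close_job())"
```

```text
the job is handed in; nothing more can be done
None
```

All four accessories are back in their own blocks, each lowered until the seat contact came at the expected height, and the job was handed in after about 30 s of robot time. The green look-alikes tipped over on their own and are still lying on the bench.

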